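Temperature reading with a clamped thermometer gun

TASK

Take a temperature reading of the white porcelain beaker: stand it upright on the bench inside the white ring painted in front of the clamped thermometer gun, then squeeze the gun's trigger fully in, hold it in for at least one second and let it spring back out. Leave the beaker in the ring, and do not shift the other glassware, the bowl or the jar.

Things in the scene. Friction and masses are not known exactly. Their poses are not given: they have to be found in the camera images.
- beaker: the white porcelain beaker: a straight open cylinder, 60 mm outside diameter, 85 mm tall, wall 4 mm, about 0.2 kg; it stands on the bench, origin at the centre of its underside, z up its axis
- gun: grey thermometer gun (pistol) lying on its side, fixed in a low cradle. Origin on the bench under mid-barrel; x along the barrel out of the nozzle (face at x = 90 mm), y along the grip, z up. Barrel: x -75 to 90, y -22 to 22, top z = 77 mm. Grip: bar 28 mm thick along x, z 34 to 70 mm, up to y = 130 mm. Cradle plate 160 x 62 x 6 mm; only bench under grip and trigger
- ring_mark (a point): centre, on the bench, of the painted white ring (80 mm inside diameter, 92 mm outside) 100 mm in front of the nozzle; it belongs to the gun (x = 190 mm, y = 0 in the gun's frame) and its axes are the gun's
- squeeze_point (a point): fixed point of the gun (x -24, y 67, z 52 mm in its frame; axes as the gun's) midway between the grip's back face (x = -49 mm here; its front face is at -21) and the trigger's front face when fully in. Grip and trigger can be straddled here from above and squeezed along x: 63 mm across with the trigger out, 47 mm with it in
- trigger_face (a point): middle of the front face of the aluminium trigger blade, 38 mm from the hinge; moves with the blade; x is the face's outward normal, z up. The blade, 11 mm thick and 26 mm high (z 39 to 65 mm), reaches 58 mm from the hinge alongside the grip, on its nozzle side; no guard around it
- trigger (a joint): angle of the trigger about its upright hinge (gun's x = 0, y = 28 mm), rad: 0 = out (at rest), 0.4 = fully in, towards the grip. A spring returns it; about 2 N at the face starts it and 9 N holds it fully in
- flask: clear glass conical flask, 70 mm across the foot, 110 mm tall, origin under its centre; to be left alone
- dish: white porcelain bowl (evaporating dish), 80 mm across, 30 mm high, origin under its centre; to be left alone
- glass_beaker: small clear glass beaker, 50 mm across, 65 mm tall, origin under its centre; to be left alone
- watch_glass: shallow clear glass plate, 84 mm across, 12 mm high, origin under its centre; to be left alone
- jar: brown glass jar with a white cap, 60 mm across, 90 mm tall, origin under its centre; to be left alone
Things that resemble listed ones, but are neither listed nor needed, are in the scene too. Leave any purple look-alike of the beaker alone.

How it is judged:
On the way, in this order (a step that is already met when the one before it is completed fails the run):
1. the beaker stands upright and still on the bench, its centre within 15 mm of the ring's centre (horizontal distance between beaker and ring_mark below 0.015 m and angle between beaker's own z axis and vertical below 0.1 rad and linear speed of beaker below 0.02 m/s and height (world z) of beaker below 0.005 m), for 0.3 s.
2. the trigger is squeezed in past 0.33 rad and held so for 1 s while the beaker stands in the ring (value of joint trigger above 0.33 rad and horizontal distance between beaker and ring_mark below 0.015 m and angle between beaker's own z axis and vertical below 0.1 rad), for 1 s.
At the end, for the whole second after the job is handed in: the beaker stands upright (within 0.1 rad) and at rest on the bench, its centre within 15 mm of the ring's centre, and the trigger is back out (below 0.06 rad) (all of step 1 and value of joint trigger below 0.06 rad); the robot touches nothing.
It fails at once if the beaker is tipped by more than 0.6 rad (angle between beaker's own z axis and vertical above 0.6 rad).
It fails at once if the flask, the bowl, the small glass beaker, the watch glass or the jar is shifted by more than 25 mm (distance of any of flask, dish, glass_beaker, watch_glass, jar from where it was at the start of the episode above 0.025 m).
It also fails if it takes over 48 s, if anything falls off the work surface, if the arm or the gripper's body presses on something with over 40 N, if the wrist force passes 120 N, or if a joint passes its speed limit or range.

ROBOT

A 6-joint arm with a two-finger parallel gripper is mounted at the origin on the work surface. World frame = base frame: x ahead of the robot, y to its left, z up, the work surface at z = 0. Lengths are in m, angles in rad, forces in N, time in s.
With the tool pointing down it reaches from about 0.325 to 0.9 m from the base axis. Payload 3.5 kg.
Tool frame: the origin (TCP) lies at the very end of the fingers, on their centre line; the grasp point (between the pads) lies 19 mm behind it (robot.grip_point_offset is the distance from the TCP to the grasp point, in m); x points along the fingers, z is the direction in which the jaws open and shut, and the axes are right-handed (so a half turn about x gives the same grasp; the last joint's range is limited). The gripper opens to 85 mm and grips with 20 to 120 N. Pads are 22 mm wide; open, the fingers measure 114 mm over their backs; the gripper's body (76 mm by 85 mm) begins 54 mm behind the grasp point. The pads swing forward as they close: fully open they stand 13 mm farther back than shut.
Start: joints at [-0.103, 0.276, -0.026, 1.268, 0, 1.467], TCP at [0.625, -0, 0.231] pointing down, gripper open.
Joint ranges: [-3.12, 3.12], [-0.85, 1.88], [-1.08, 1.24], [-1.95, 2.15], [-1.57, 1.53], [-3.14, 3.14]. Speed limits (rad/s): [2.57, 2.57, 3.14, 3.14, 3.14, 3.14].

INTERFACE

Orientations are given as a unit quaternion [x, y, z, w].
In Python, from bench import sensors, cams, order, robot gives the robot as it stands.
- The arm moves only by the shell command python3 -m pendant 'ROWS'. ROWS is text: rows parted by semicolons, each of 5 numbers parted by spaces: the shift along the tool's x, y, z each as a share of 0.3 m, from -1 to 1, then the turn about the tool's x as a share of 90 degrees, from -1 to 1, then the gripper command: -1 is fully open, 1 is shut, values between are in proportion. In form: tx ty tz twist fingers; .... A call has 1 to 5 rows; each row is the pose to reach, as a shift and turn from the pose measured when the call began, along the tool's axes at that moment; what a row does not reach only later rows make up. A row lasts 1/8 s, in which the tool goes at most 62.5 mm and 10.7 degrees, less where a joint would pass 70% of its speed; a pose out of reach is approached as far as the arm can. A call with a number of a shift or a turn outside -1 to 1 is refused whole. A call with a gripper value outside its range is refused whole. The fingers move at their own pace and stop on an object; the grip force is fixed at half the most. Time passes only in rows, so rows that repeat a pose let the fingers close. It gives the time, the measured TCP pose, the force and the opening at its end, in the units of the state.
- sensors.observe(): the state, without advancing time (a new reading comes with each control period).
- cams.snapshot(name): name is "scene" or "side" or "wrist"; returns the picture (480x640x3 uint8, blue, green, red); there is no depth.
- cams.camera_params(name): a dict with "camera_matrix" (3x3 intrinsics, pixels), "rvec" (rotation vector, rad) and "tvec" (3), from world to camera coordinates, as OpenCV has them; the wrist camera has in their place "mount" (4x4, takes a point from camera to tool coordinates, whose origin is the TCP and whose axes are the tool frame's). Camera axes: x right, y down, z forward; pixel columns grow to the right and rows downward; lengths in m; the calibration is good to about 2 mm. A picture is of the moment at which its call begins: read the wrist's pose just before it. camera_params takes no time and is no camera call.
- order.hand_in(): hands the job in, once; it reports no verdict.
Trained networks look in the newest picture that a camera, given by its name, has taken for a name from the list of things; names that differ only in an ending like _2 or _b are one class to them, and where a whole thing is asked for, a point or a joint stands for the part that bears it (a point fixed in the world has none). Each returns a list of dicts, best first, with "score" (0 to 1); they miss things now and then, are a little off and sometimes report something else, mostly with a low value. They report only what shows in the picture. A call takes as long as a camera call. They do not tell look-alikes from the thing itself.
- cams.cut_out(camera, query): "region" (480x640 bool, what is visible of it).
- cams.tip_of(camera, query): "centre" ([x, y, z] in m, in the coordinates of the camera as it stood for that picture, good to about 4 mm: a listed point, or the origin of a listed thing).
The state is a dict: "t": time; "qpos": joint angles; "joint_vel": joint speeds; "joint_torque": joint torques, N m; "eef_pos": TCP position; "eef_rot": TCP orientation; "contact_force": force on the tool from outside, world axes, zero at the start; "moment": the same for the moment, N m; "opening": finger opening in m.
Only numpy, scipy, OpenCV 4.12 (cv2) and the standard library are available. Lean on these libraries where they do the work, as an engineer would, in place of code of your own. Each camera call takes 0.05 s, during which the arm holds its last target. There are 200 camera calls.

## Working session

There is one attempt and no reset: what is moved stays moved. The work goes in short steps, Python scripts to look and compute and a shell command to move; the robot and the scene stay as the last step left them, time stands still between calls to the robot, and variables do not carry over. Pictures are saved under pics/ and viewed, about 8 in all and at most 12, crops included, and the job is handed in when it is done.

```bash
mkdir -p pics
cat > h.py <<'E'
import numpy as np,cv2
from bench import sensors,cams,order,robot
from scipy.spatial.transform import Rotation as R
def cam(name):
    p=cams.camera_params(name);K=np.array(p["camera_matrix"])
    if "mount" in p:
        s=sensors.observe();T=np.eye(4);T[:3,:3]=R.from_quat(s["eef_rot"]).as_matrix();T[:3,3]=s["eef_pos"]
        return K,T@np.array(p["mount"])
    T=np.eye(4);T[:3,:3]=cv2.Rodrigues(np.array(p["rvec"],float))[0];T[:3,3]=np.ravel(p["tvec"])
    return K,np.linalg.inv(T)
def tips(name,q,n=3):
    K,T=cam(name)
    for d in cams.tip_of(name,q)[:n]:
        c=np.array(d["centre"]);w=(T@np.r_[c,1])[:3];px=K@c
        print(name,q,round(d["score"],2),w.round(4),(px[:2]/px[2]).round(0))
def rows(dw):
    "world shift -> tool shares"
    s=sensors.observe();print("shares",(R.from_quat(s["eef_rot"]).inv().apply(dw)/0.3).round(4))
def ray(name,uv,z):
    K,T=cam(name);d=T[:3,:3]@np.linalg.solve(K,np.r_[uv,1]);o=T[:3,3];return o+d*(z-o[2])/d[2]
E
python3 - <<'E'
from h import *
for c in("scene","side"):
    im=cams.snapshot(c);cv2.imwrite(f"pics/{c}0.png",im)
    for q in("beaker","ring_mark","squeeze_point","trigger_face","gun")+(("flask","dish","glass_beaker","watch_glass","jar") if c=="scene" else ()):tips(c,q)
s=sensors.observe();print(s["t"],s["eef_pos"],R.from_quat(s["eef_rot"]).as_matrix().round(3))
E
```

```text
scene beaker 0.91 [ 0.3671  0.2892 -0.004 ] [464. 214.]
scene beaker 0.62 [0.3463 0.1019 0.0026] [389. 187.]
scene beaker 0.56 [ 0.4403  0.183  -0.0039] [414. 228.]
scene ring_mark 0.96 [ 0.6446  0.0537 -0.0043] [338. 289.]
scene squeeze_point 0.83 [ 0.529  -0.1363  0.0542] [270. 211.]
scene squeeze_point 0.29 [ 8.091e-01  9.420e-02 -5.000e-04] [337. 365.]
scene trigger_face 0.77 [ 0.5416 -0.1028  0.0566] [283. 218.]
scene gun 0.84 [ 0.6035 -0.1319  0.0014] [263. 251.]
scene flask 0.68 [ 0.7123  0.2941 -0.0016] [444. 348.]
scene dish 0.67 [ 0.7425 -0.2154 -0.0013] [204. 296.]
scene glass_beaker 0.66 [0.8071 0.096  0.0029] [338. 364.]
scene glass_beaker 0.28 [ 0.7406 -0.2171 -0.003 ] [204. 295.]
scene glass_beaker 0.16 [ 0.5428 -0.104   0.0575] [282. 218.]
scene watch_glass 0.7 [ 0.4356 -0.3135  0.004 ] [215. 176.]
scene jar 0.81 [ 0.5835 -0.3864  0.0036] [162. 216.]
side beaker 0.85 [ 0.3489  0.1047 -0.0033] [420. 323.]
side beaker 0.68 [ 0.4395  0.1824 -0.0024] [371. 351.]
side beaker 0.56 [0.3675 0.2891 0.0051] [410. 410.]
side ring_mark 0.6 [0.6488 0.0521 0.0051] [277. 282.]
side squeeze_point 0.58 [ 0.5301 -0.1422  0.0514] [344. 213.]
side trigger_face 0.71 [ 0.5423 -0.1065  0.0542] [337. 221.]
side trigger_face 0.45 [ 8.071e-01  9.440e-02 -1.000e-04] [199. 289.]
side gun 0.68 [ 0.6016 -0.1338  0.0027] [314. 227.]
0.85 [6.25036905e-01 3.27731815e-06 2.31342405e-01] [[ 0. -0.  1.]
 [-0.  1.  0.]
 [-1. -0.  0.]]
```

View pics/scene0.png

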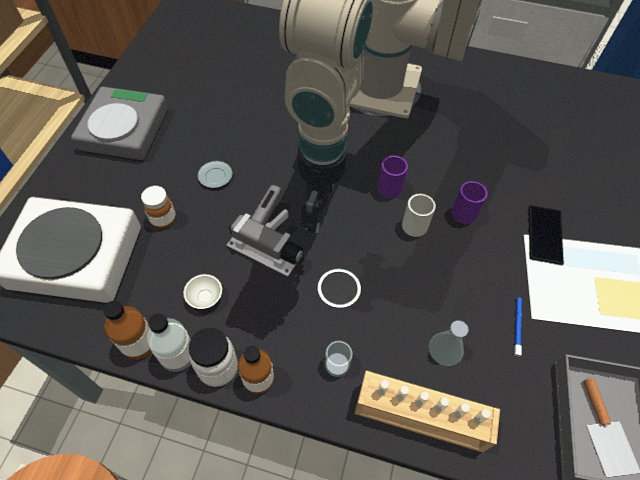

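View pics/side0.png

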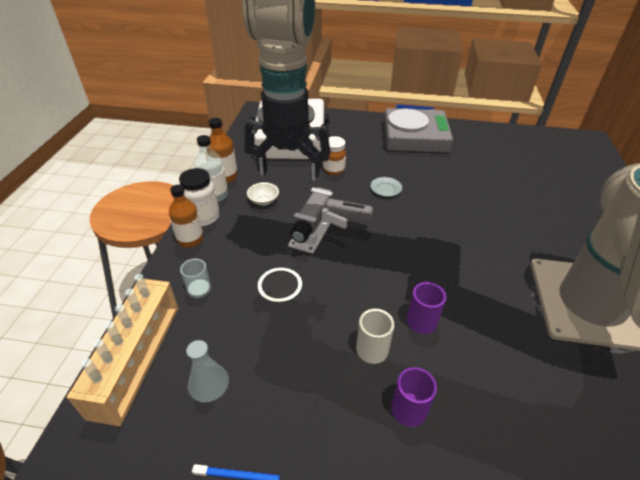

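Beaker candidates in the scene picture: (389,187) purple, (464,214) purple, (414,228) white. Only (414,228), at world (0.440, 0.183), is white, so it fits the description. I'll confirm that in a crop. The gun, ring and squeeze points agree with the given geometry: ring–gun is 0.191 m and gun yaw about 77°.

```bash
python3 - <<'E'
from h import *
im=cv2.imread("pics/scene0.png");cv2.imwrite("pics/crop.png",cv2.resize(im[140:260,350:510],None,fx=4,fy=4,interpolation=3))
E
python3 -m pendant '0 0.61 -0.617 0 -1;0 0.61 -0.617 0 -1;0 0.61 -0.617 0 -1;0 0.61 -0.617 0 -1;0 0.61 -0.617 0 -1'
```

```text
t: 1.48
eef_pos: [0.4369, 0.1848, 0.2314]
eef_rot: [-0.001, 0.707, 0.002, 0.707]
contact_force: [1.9, -0.2, 0.0]
opening: 0.0853
```

View pics/crop.png

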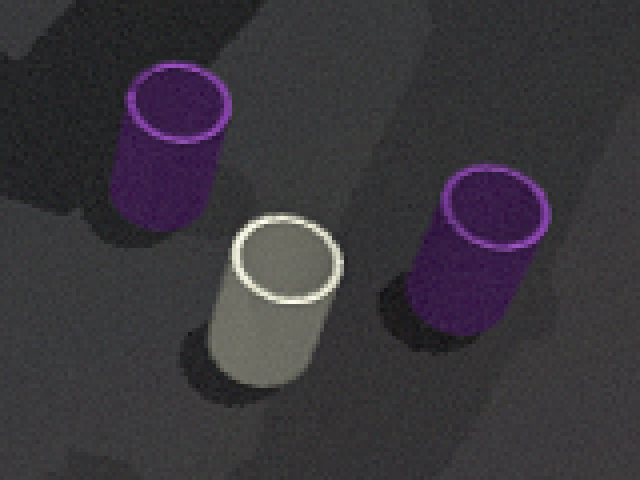

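The crop shows the white beaker low-centre (crop 275,300, about scene 419,215) between two purple ones, which confirms the target. Next is a wrist look.

Run:
```python
from h import *
im=cams.snapshot("wrist");cv2.imwrite("pics/w1.png",im)
tips("wrist","beaker");print(sensors.observe()["eef_pos"])
```

```text
wrist beaker 0.94 [ 0.4418  0.1798 -0.0006] [319. 198.]
wrist beaker 0.8 [ 0.3493  0.0999 -0.    ] [223. 279.]
wrist beaker 0.59 [0.3705 0.2867 0.0008] [234.  72.]
[0.43927055 0.18375701 0.23164902]
```

View pics/w1.png

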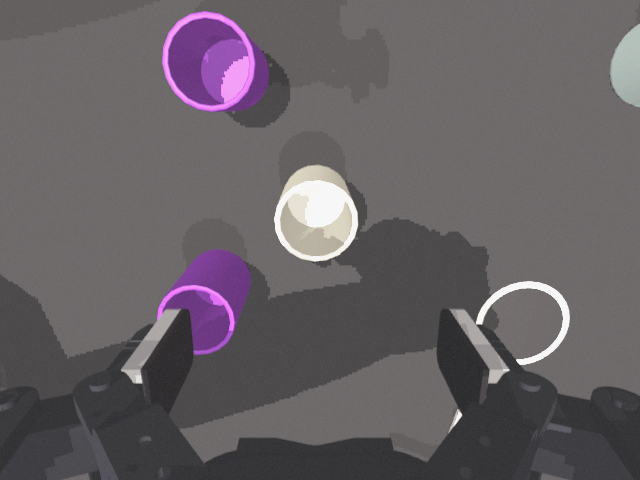

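The wrist view shows the white beaker with its rim centre at (316,221). The purple ones are at (208,60) and (205,310), and the ring centre is at (527,322). I'll cross-check the rim and ring by ray.

Run:
```python
from h import *
print(ray("wrist",(316,221),.085),ray("wrist",(527,322),0),ray("scene",(339.5,288.5),0),ray("side",(280,285),0))
s=sensors.observe();rows(np.array([.441,.181,.036])-s["eef_pos"])
```

```text
[0.44062114 0.1801428  0.085     ] [0.6523007  0.05340902 0.        ] [0.64409921 0.05648659 0.        ] [0.64178994 0.05577426 0.        ]
shares [ 0.6522 -0.0092  0.0051]
```

```bash
python3 -m pendant '0.15 -0.01 0.004 0 -1;0.3 -0.01 0.004 0 -1;0.45 -0.01 0.004 0 -1;0.58 -0.01 0.004 0 -1;0.65 -0.01 0.004 0 -1'
python3 -m pendant '0 0 0 0 -1;0 0 0 0 0;0 0 0 0 1;0 0 0 0 1;0 0 0 0 1'
python3 -m pendant '0 0 0 0 1;0 0 0 0 1;0 0 0 0 1'
```

```text
t: 2.2
eef_pos: [0.4407, 0.1792, 0.0343]
eef_rot: [-0.0, 0.708, -0.0, 0.707]
contact_force: [-0.3, -0.3, 0.3]
opening: 0.0856
t: 2.82
eef_pos: [0.4426, 0.1795, 0.0358]
eef_rot: [-0.0, 0.706, -0.0, 0.708]
contact_force: [0.8, -0.9, 6.4]
opening: 0.0597
t: 3.2
eef_pos: [0.4425, 0.1796, 0.0358]
eef_rot: [-0.0, 0.706, -0.0, 0.708]
contact_force: [-0.4, -1.0, 1.9]
opening: 0.0595
```

```bash
python3 -m pendant '-0.1 0 0 0 1;-0.2 0 0 0 1;-0.2 -0.08 0.13 0 1;-0.2 -0.17 0.27 0 1;-0.2 -0.25 0.405 0 1'
python3 -m pendant '0 -0.08 0.13 0 1;0 -0.17 0.27 0 1;0 -0.17 0.275 0 1;0 -0.17 0.275 0 1;0 -0.17 0.275 0 1'
python3 - <<'E'
from h import *
print(sensors.observe()["eef_pos"])
for c in("scene","side","wrist"):
    cams.snapshot(c);tips(c,"beaker",1);tips(c,"ring_mark",1);tips(c,"gun",1);tips(c,"squeeze_point",1)
E
```

```text
t: 3.82
eef_pos: [0.5644, 0.1038, 0.0956]
eef_rot: [-0.0, 0.707, -0.0, 0.707]
contact_force: [0.3, 0.2, -2.5]
opening: 0.0596
t: 4.45
eef_pos: [0.6451, 0.0536, 0.095]
eef_rot: [-0.001, 0.708, 0.0, 0.707]
contact_force: [0.4, 0.6, -1.3]
opening: 0.0596
[0.64514511 0.05356649 0.095022  ]
scene beaker 0.96 [0.6447 0.0587 0.0567] [342. 277.]
scene ring_mark 0.97 [ 0.6416  0.0568 -0.0014] [340. 288.]
scene gun 0.88 [ 0.6034 -0.1301  0.0018] [264. 251.]
scene squeeze_point 0.91 [ 0.5315 -0.1363  0.0543] [270. 212.]
side beaker 0.95 [ 3.444e-01  1.025e-01 -1.000e-04] [422. 322.]
side ring_mark 0.59 [ 6.447e-01  5.530e-02 -5.000e-04] [279. 285.]
side gun 0.8 [ 0.6039 -0.1332  0.0034] [313. 227.]
side squeeze_point 0.81 [ 0.5286 -0.1413  0.054 ] [345. 212.]
wrist beaker 0.61 [0.6518 0.0546 0.0582] [325. 271.]
wrist squeeze_point 0.69 [0.8056 0.0972 0.001 ] [595. 163.]
```

```bash
python3 -m pendant '0.08 0.004 0 0 1;0.14 0.004 0 0 1;0.175 0.004 0 0 1;0.195 0.004 0 0 1;0.197 0.004 0 0 1'
python3 -m pendant '0 0 0 0 1;0 0 0 0 1'
```

```text
t: 5.82
eef_pos: [0.6472, 0.0539, 0.0365]
eef_rot: [-0.0, 0.707, -0.0, 0.708]
contact_force: [0.5, 0.1, -1.6]
opening: 0.0595
t: 6.08
eef_pos: [0.6477, 0.0539, 0.0372]
eef_rot: [-0.0, 0.706, -0.0, 0.708]
contact_force: [-0.3, 0.6, -1.6]
opening: 0.0594
```

```bash
python3 -m pendant '0.004 0.003 -0.008 0 1;0.007 0.003 -0.008 0 1;0.008 0.003 -0.008 0 1'
```

```text
t: 6.45
eef_pos: [0.6452, 0.055, 0.0359]
eef_rot: [-0.0, 0.706, -0.0, 0.708]
contact_force: [-2.3, -0.3, 6.2]
opening: 0.0592
```

Contact with the bench (+6 N up). Release gently and lift straight up.

```bash
python3 -m pendant '0 0 0 0 0.2;0 0 0 0 -0.4;0 0 0 0 -1;0 0 0 0 -1;0 0 0 0 -1'
python3 -m pendant '-0.1 0 0 0 -1;-0.25 0 0 0 -1;-0.4 0 0 0 -1;-0.5 0 0 0 -1;-0.5 0 0 0 -1'
python3 - <<'E'
from h import *
s=sensors.observe();print(s["eef_pos"])
for c in("scene","side","wrist"):
    im=cams.snapshot(c);cv2.imwrite(f"pics/{c}2.png",im);tips(c,"beaker",1);tips(c,"ring_mark",1);tips(c,"gun",1);tips(c,"squeeze_point",1);tips(c,"trigger_face",1)
E
```

```text
t: 7.08
eef_pos: [0.6453, 0.055, 0.0358]
eef_rot: [-0.0, 0.706, -0.0, 0.708]
contact_force: [0.6, 0.1, 0.3]
opening: 0.0855
t: 7.7
eef_pos: [0.6474, 0.055, 0.1895]
eef_rot: [-0.0, 0.704, -0.0, 0.71]
contact_force: [0.1, -0.1, 0.5]
opening: 0.0853
[0.64742278 0.05503621 0.18950074]
scene beaker 0.94 [0.3448 0.1029 0.0018] [389. 187.]
scene ring_mark 0.75 [ 6.416e-01  5.300e-02 -3.000e-04] [338. 287.]
scene gun 0.85 [ 0.6031 -0.1319  0.0049] [263. 250.]
scene squeeze_point 0.77 [ 0.5304 -0.138   0.0529] [270. 211.]
scene trigger_face 0.56 [ 0.5425 -0.1011  0.0543] [284. 219.]
side beaker 0.97 [ 0.6475  0.0584 -0.001 ] [277. 286.]
side ring_mark 0.87 [0.6478 0.0535 0.0045] [277. 282.]
side gun 0.76 [ 0.6018 -0.1318  0.003 ] [314. 227.]
side squeeze_point 0.79 [ 0.5291 -0.1458  0.0533] [345. 211.]
side trigger_face 0.65 [ 0.5429 -0.108   0.0527] [337. 221.]
wrist beaker 0.62 [6.456e-01 5.760e-02 5.000e-04] [315. 201.]
wrist gun 0.94 [ 0.6023 -0.1297 -0.0008] [268. 397.]
wrist trigger_face 0.9 [ 0.5452 -0.1065  0.0528] [188. 417.]
```

View pics/wrist2.png

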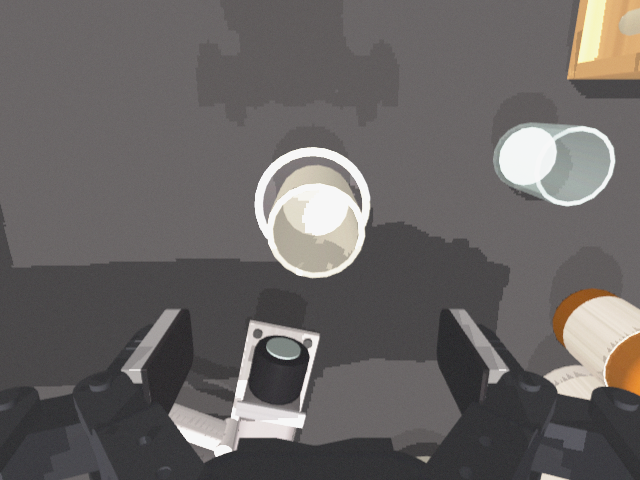

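View pics/side2.png

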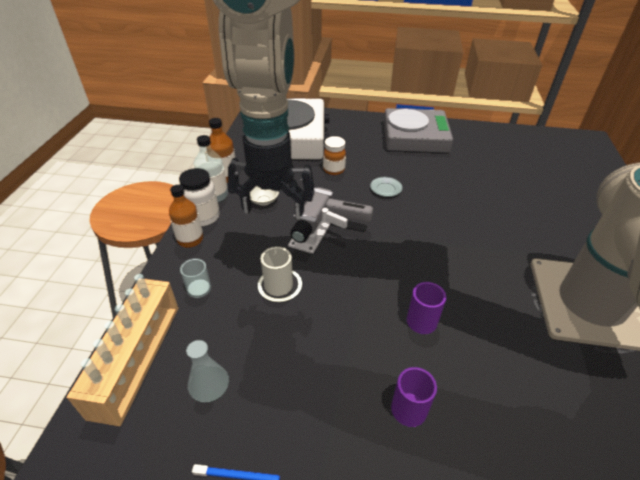

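The wrist view shows the ring at about (313,204) with the beaker's base at about (315,201), so it is centred to about 3 mm. The side view shows it upright in the ring, with the other things in place. Next, go above the squeeze point with a −77° twist, aligning the jaws to the gun's x.

```bash
python3 -m pendant '-0.1 -0.13 -0.08 -0.1 -1;-0.1 -0.26 -0.16 -0.22 -1;-0.1 -0.39 -0.24 -0.33 -1;-0.1 -0.52 -0.32 -0.44 -1;-0.1 -0.637 -0.385 -0.55 -1'
python3 -m pendant '0 0 0 -0.1 -1;0 0 0 -0.2 -1;0 0 0 -0.3 -1;0 0 0 -0.3 -1'
python3 - <<'E'
from h import *
s=sensors.observe();M=R.from_quat(s["eef_rot"]).as_matrix();print(s["qpos"],s["eef_pos"],np.degrees(np.arctan2(M[1,2],M[0,2])))
im=cams.snapshot("wrist");cv2.imwrite("pics/w3.png",im)
for q in("gun","squeeze_point","trigger_face","ring_mark"):tips("wrist",q,1)
rows(np.array([.532,-.136,.12])-s["eef_pos"])
E
```

```text
t: 9.22
eef_pos: [0.5285, -0.1373, 0.216]
eef_rot: [-0.299, 0.64, 0.297, 0.642]
contact_force: [-0.6, -0.4, 0.6]
opening: 0.0853
t: 9.72
eef_pos: [0.5285, -0.1374, 0.2162]
eef_rot: [-0.44, 0.554, 0.438, 0.555]
contact_force: [0.2, 0.1, -0.6]
opening: 0.0854
[-3.72896264e-01  1.43503900e-01 -2.24178215e-01  1.19972404e+00
  3.73354522e-04 -1.41050918e-01] [ 0.52850436 -0.13737377  0.21615932] 76.71626598435361
wrist gun 0.58 [ 0.6004 -0.1292 -0.0027] [342. 268.]
wrist squeeze_point 0.7 [ 0.5297 -0.1373  0.0563] [316. 213.]
wrist trigger_face 0.73 [ 0.539  -0.1071  0.054 ] [358. 215.]
shares [ 0.3206 -0.0093  0.0072]
```

View pics/w3.png

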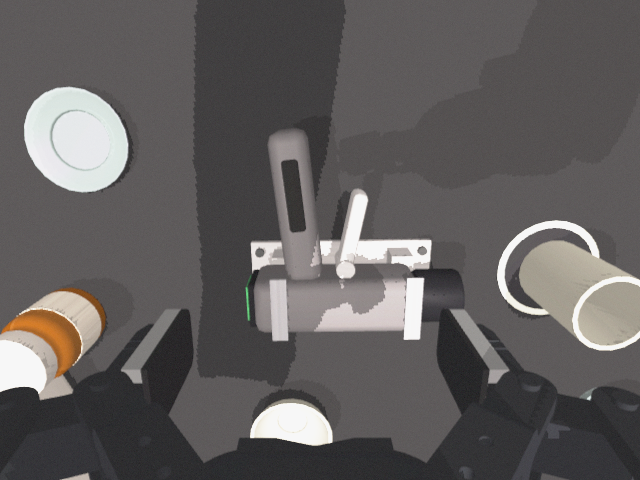

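Barrel runs level in the wrist view, so yaw is good. Grip is at (293,200), trigger at (353,220). I'll check the edges.

Run:
```python
from h import *
s=sensors.observe();a=np.radians(76.9);X=np.array([np.cos(a),np.sin(a)]);Y=np.array([-X[1],X[0]])
S=np.array([.5303,-.1392])
for uv,z in(((278,208),.07),((316,208),.07),((361,213),.065),((353,213),.065),((463,295),.045)):
    p=ray("wrist",uv,z)[:2];print(uv,"gun xy via S",((p-S)@X-.024).round(4),((p-S)@Y+.067).round(4))
rows(np.r_[S+.004*X,.12]-s["eef_pos"])
```

```text
(278, 208) gun xy via S -0.049 0.0751
(316, 208) gun xy via S -0.0221 0.075
(361, 213) gun xy via S 0.0105 0.0701
(353, 213) gun xy via S 0.0047 0.0701
(463, 295) gun xy via S 0.0984 -0.0043
shares [ 0.3201 -0.0062  0.0084]
```

Grip faces measure at −49 and −22 mm (expected −49 and −21), so the estimate holds. Descend.

```bash
python3 -m pendant '0.1 -0.006 0.008 0 -1;0.2 -0.006 0.008 0 -1;0.3 -0.006 0.008 0 -1;0.38 -0.006 0.008 0 -1;0.38 -0.006 0.008 0 -1'
python3 - <<'E'
from h import *
s=sensors.observe();a=np.radians(76.9);X=np.array([np.cos(a),np.sin(a)])
rows(np.r_[np.array([.5303,-.1392])+.004*X,.033]-s["eef_pos"])
E
```

```text
t: 10.6
eef_pos: [0.5292, -0.1346, 0.1]
eef_rot: [-0.438, 0.555, 0.44, 0.554]
contact_force: [-0.5, 0.1, -0.3]
opening: 0.0858
shares [ 0.2233 -0.0075 -0.0009]
```

```bash
python3 -m pendant '0.06 -0.007 0 0 -1;0.12 -0.007 0 0 -1;0.18 -0.007 0 0 -1;0.223 -0.007 0 0 -1;0.223 -0.007 0 0 -1'
python3 - <<'E'
from h import *
s=sensors.observe();a=np.radians(76.9);X=np.array([np.cos(a),np.sin(a)])
print(s["contact_force"]);rows(np.r_[np.array([.5303,-.1392]),.033]-s["eef_pos"])
E
```

```text
t: 11.22
eef_pos: [0.5305, -0.1347, 0.0322]
eef_rot: [-0.438, 0.555, 0.44, 0.554]
contact_force: [-1.0, 0.4, 0.1]
opening: 0.0855
[-0.97005291  0.43011261  0.0774108 ]
shares [-0.0027 -0.0028 -0.0147]
```

```bash
python3 -m pendant '0 -0.003 -0.008 0 -0.5;0 -0.003 -0.015 0 -0.2;0 -0.003 -0.015 0 0;0 -0.003 -0.015 0 0;0 -0.003 -0.015 0 0'
python3 - <<'E'
from h import *
cams.snapshot("scene");tips("scene","trigger_face",1);cams.snapshot("wrist");tips("wrist","trigger_face",1);s=sensors.observe();print(s["eef_pos"],s["contact_force"],s["opening"])
E
```

```text
t: 11.85
eef_pos: [0.5305, -0.1415, 0.0344]
eef_rot: [-0.44, 0.555, 0.439, 0.552]
contact_force: [-5.8, -3.0, 10.0]
opening: 0.0474
scene trigger_face 0.45 [ 0.538  -0.1167  0.0581] [277. 215.]
wrist trigger_face 0.66 [ 0.5366 -0.12    0.0524] [381. 340.]
[ 0.53048938 -0.14147239  0.03442502] [-5.59042301 -3.81977443 10.41280091] 0.04808037193394548
```

Opening is 47–48 mm (47 expected fully in), and trigger_face moved about 14 mm. Hold for about 2 s.

```bash
for i in 1; do python3 -m pendant '0 0 0 0 0.3;0 0 0 0 0.3;0 0 0 0 0.3;0 0 0 0 0.3;0 0 0 0 0.3'; python3 -m pendant '0 0 0 0 0.3;0 0 0 0 0.3;0 0 0 0 0.3;0 0 0 0 0.3;0 0 0 0 0.3';python3 -m pendant '0 0 0 0 0.3;0 0 0 0 0.3;0 0 0 0 0.3;0 0 0 0 0.3;0 0 0 0 0.3'; done
python3 - <<'E'
from h import *
im=cams.snapshot("wrist");cv2.imwrite("pics/w4.png",im);tips("wrist","trigger_face",1)
E
```

```text
t: 12.68
eef_pos: [0.5305, -0.1415, 0.0345]
eef_rot: [-0.44, 0.555, 0.44, 0.552]
contact_force: [-2.9, -1.5, 1.9]
opening: 0.0476
t: 13.3
eef_pos: [0.5305, -0.1416, 0.0345]
eef_rot: [-0.44, 0.555, 0.44, 0.552]
contact_force: [-2.0, -1.6, 1.7]
opening: 0.0475
t: 13.92
eef_pos: [0.5305, -0.1415, 0.0345]
eef_rot: [-0.44, 0.555, 0.44, 0.552]
contact_force: [-1.8, -1.2, 0.7]
opening: 0.0477
wrist trigger_face 0.96 [ 0.535  -0.1201  0.0565] [382. 342.]
```

View pics/w4.png

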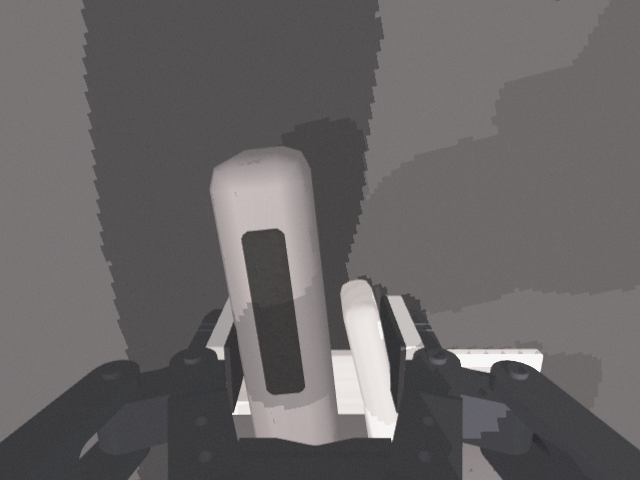

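The trigger (360,340) is clamped against its stop, leaning along the grip, with pads on both sides. The face moved about 16 mm, which matches 0.4 rad. It has been held for over 2 s, so release and lift.

```bash
python3 -m pendant '0 0 0 0 -0.4;0 0 0.007 0 -1;0 0 0.015 0 -1;0 0 0.015 0 -1;0 0 0.015 0 -1'
python3 -m pendant '-0.1 0 0 0 -1;-0.25 0 0 0 -1;-0.4 0 0 0 -1;-0.6 0 0 0 -1;-0.6 0 0 0 -1'
python3 -m pendant '0 0 0 0 -1;0 0 0 0 -1;0 0 0 0 -1'
python3 - <<'E'
from h import *
for c in("scene","side","wrist"):
    im=cams.snapshot(c);cv2.imwrite(f"pics/{c}5.png",im)
    for q in("beaker","ring_mark","trigger_face"):tips(c,q,1)
    if c=="scene":
        for q in("flask","dish","glass_beaker","watch_glass","jar"):tips(c,q,1)
E
```

```text
t: 14.65
eef_pos: [0.5317, -0.1375, 0.0347]
eef_rot: [-0.44, 0.556, 0.439, 0.552]
contact_force: [-0.1, 0.0, -0.4]
opening: 0.0854
t: 15.28
eef_pos: [0.5363, -0.1385, 0.2211]
eef_rot: [-0.444, 0.554, 0.435, 0.554]
contact_force: [-0.2, 0.5, -0.4]
opening: 0.0855
t: 15.65
eef_pos: [0.5353, -0.1382, 0.2196]
eef_rot: [-0.443, 0.554, 0.436, 0.554]
contact_force: [-0.4, -0.1, -0.1]
opening: 0.0856
scene beaker 0.8 [0.3444 0.1029 0.0058] [390. 186.]
scene ring_mark 0.66 [ 0.6419  0.0554 -0.0027] [339. 288.]
scene trigger_face 0.5 [ 0.5438 -0.1049  0.0564] [282. 219.]
scene flask 0.93 [ 0.7138  0.2986 -0.001 ] [447. 349.]
scene dish 0.85 [ 7.440e-01 -2.167e-01 -3.000e-04] [203. 296.]
scene glass_beaker 0.56 [8.073e-01 9.660e-02 5.000e-04] [338. 365.]
scene watch_glass 0.66 [8.08e-01 9.47e-02 5.00e-04] [337. 365.]
scene jar 0.83 [ 0.5802 -0.3856  0.0023] [163. 215.]
side beaker 0.85 [ 0.6478  0.0594 -0.0023] [277. 287.]
side ring_mark 0.81 [0.6457 0.0561 0.0017] [278. 284.]
side trigger_face 0.75 [ 0.7499 -0.2145 -0.001 ] [263. 201.]
wrist beaker 0.55 [ 0.6456  0.0567 -0.0008] [550. 259.]
wrist trigger_face 0.8 [ 0.5402 -0.1083  0.0519] [357. 203.]
```

View pics/wrist5.png

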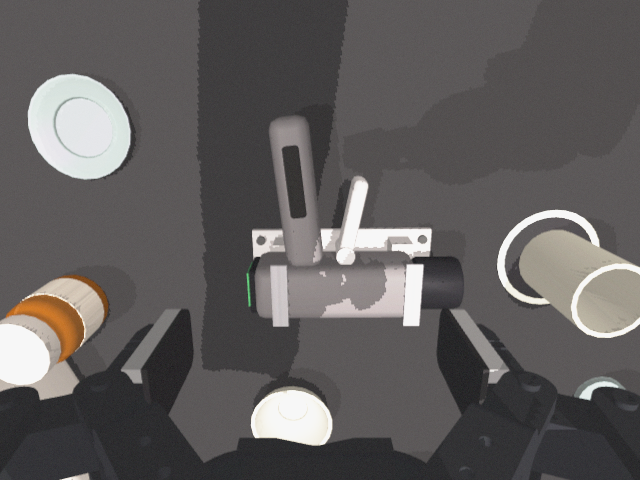

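The trigger (355,215) is back in its starting pose, the beaker is still in the ring (550,260), and the watch glass, jar and bowl haven't moved. The arm is clear, so I'll hand in.

```bash
python3 -c "
from bench import order;print(order.hand_in())"
```

```text
the job is handed in; nothing more can be done
None
```

I stood the white porcelain beaker in the ring, held the gun's trigger in for over 2 s, let it spring back, and handed the job in at about 16 s with the arm clear. The hand-in reports no verdict.

- **Beaker:** the last side-camera readings put it about 4 mm from the ring's centre, against 15 mm allowed. It was upright when last viewed.
- **Trigger:** the gripper closed to 47.5 mm, against the expected 47 mm for fully in. The trigger face moved about 16 mm, and after release it was back at its starting position.
- **Other things:** the flask, bowl, small glass beaker and jar read within about 5 mm of their start positions. The watch glass looked unmoved in the wrist picture.

Some network readings disagreed and I set them aside:

- The scene camera's top "beaker" hit was a purple look-alike.
- Its last "watch_glass" hit landed on the glass beaker.
- The side camera's last "trigger_face" hit landed on the bowl.

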